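# Vent the air cylinder, lock the valve and hold its rod at the groove

### The job

Turn the valve knob on the bench's air-cylinder unit until its pointer stands at the long mark of the scale, let go, and slide the forked lock fully home over the knob. Only then draw the piston rod straight up by its flat head, easily and without forcing it sideways or pulling it right out of the cylinder, until the groove round the rod is level with the cylinder's top face, and finish holding it there. Leave the sanding block, bolt and wood block where they are.

Things in the scene. Friction and masses are not known exactly. Their poses are not given: they have to be found in the camera images.
- unit: Fixed air-cylinder unit: grey plate 100 x 290 x 20 mm lying on the bench; origin: centre of its underside, y along the plate, x across it. On it, all at x 0: knob axis at y -20 mm, cylinder (aluminium block 52 x 52 mm, top face 80 mm over the bench) at y +110 mm, forked lock at the -y end between rails 28 mm over the bench.
- long_mark (a point): Middle of the long wide white bar of the knob's scale, on the plate 37 mm from the knob's axis towards the unit's +y, i.e. towards the cylinder. The other scale lines are short and thin.
- knob (a joint): Knob angle in rad, growing clockwise seen from above; stops at 0 and 2.2; starts between 0.3 and 0.8. The pointer stands at the long mark at 1.6. It turns stiffly (0.04 N m) and stays where it is left.
- knob_grip (a point): On the knob's axis, 40 mm over the bench. Black knob: skirt 48 mm across, its top 28 mm over the bench; on it a bar to grip, 36 mm long, 10 mm thick, from 28 to 50 mm over the bench. The point turns with the knob: x runs along the bar to the pointer (narrow nose 28 mm from the axis; white line on the bar's top), y across the bar.
- lock (a joint): How far the lock has slid towards the knob (unit's +y), m; 0 drawn back, 0.048 fully home against its stop; starts at 0 to 0.006. 1.5 N of friction, stays where it is left.
- lock_tab (a point): Middle of the lock's upright tab, 54 mm over the bench; axes as the unit's. Tab 12 mm thick (x), 26 mm long (y), 40 to 64 mm over the bench, on a dark steel plate 36 mm wide. Its two prongs (15 mm slot, 30 to 40 mm over the bench) point to +y, tips 47 mm ahead of this point; they pass either side of the knob's bar only with the pointer within 0.14 rad of the long mark.
- bore_mouth (a point): Centre of the bore's mouth in the cylinder's top face, 80 mm over the bench. Bore upright, 17 mm across, 60 mm deep, plain sliding fit.
- rod: Loose steel piston rod standing upright in the bore, 16 mm across, 0.13 to 0.25 kg; origin at the centre of its foot, z up along the rod. At the start its foot is on the bore's floor, 20 mm over the bench. No spring: if let go it drops back.
- rod_groove (a point): Centre of the 4 mm wide groove round the rod, 30 mm above its foot. Hidden in the bore at the start, 30 mm below the mouth: the rod must rise 30 mm.
- rod_head (a point): Grip point in the rod's flat head, 102 mm above the foot (122 mm over the bench at the start). Head 14 mm thick in the rod's x, 30 mm wide in y, from 85 to 115 mm above the foot; z up. Axes turn with the rod, which may stand turned any way up to 0.6 rad from the unit's axes.
- bolt_1: Steel bolt 65 mm long, 19 mm head, lying behind the unit; leave alone.
- wood_block_2: Wood offcut 45 x 70 x 45 mm lying beyond the lock end of the unit; leave alone.
- sanding_block: Brown sanding block 110 x 65 x 23 mm lying behind the unit; leave alone.
Things that resemble listed ones, but are neither listed nor needed, are in the scene too. Of the things like the rod, leave any that is blue or green; of the rest the larger one is meant.

How it is judged:
On the way, in this order (a step that is already met when the one before it is completed fails the run):
1. The pointer is at the long mark (knob within 0.14 rad of 1.6) and the fingers have let go of the unit (value of joint knob between 1.46 and 1.74 rad and contact force between the fingers and unit below 0.5 N), for 0.2 s.
2. The lock is fully home (within 6 mm of its stop) with the pointer at the long mark (value of joint lock above 0.042 m and value of joint knob between 1.46 and 1.74 rad), for 0.2 s.
3. The rod is being drawn: it has risen by 12 mm or more (z of rod_groove in the frame of bore_mouth above -0.018 m), for 0.1 s.
At the end, for the whole second after the job is handed in: Knob within 0.14 rad of the long mark, lock within 6 mm of its stop, the rod's groove within 5 mm of the height of the cylinder's top face, the rod in its bore and upright within 0.06 rad, at rest, gripped by the fingers and pressing on the bore with less than 25 N (all of step 2 and z of rod_groove in the frame of bore_mouth between -0.005 and 0.005 m and horizontal distance between rod_groove and bore_mouth below 0.003 m and angle between rod's own z axis and vertical below 0.06 rad and contact force between the fingers and rod above 2 N and contact force between rod and unit below 25 N and linear speed of rod below 0.01 m/s); the arm keeps its last pose, push and grip.
It fails at once if The rod is pulled right out of the cylinder (z of rod in the frame of bore_mouth above 0 m).
It fails at once if The rod is forced against the cylinder (over 60 N) (contact force between rod and unit above 60 N).
It fails at once if A bystander is moved by more than 20 mm (distance of any of sanding_block, bolt_1, wood_block_2 from where it was at the start of the episode above 0.02 m).
It also fails if it takes over 48 s, if anything falls off the work surface, if the arm or the gripper's body presses on something with over 40 N, if the wrist force passes 120 N, or if a joint passes its speed limit or range.

### The arm

A 7-joint arm with a two-finger parallel gripper is mounted at the origin on a cart in front of the work surface, level with it; the furniture and walls round the work are solid. World frame = base frame: x ahead of the robot, y to its left, z up, the work surface at z = 0. Lengths are in m, angles in rad, forces in N, time in s.
With the tool pointing down it reaches from about 0.4 to 0.85 m from the base axis. Payload 10.4 kg.
Tool frame: the origin (TCP) lies on the centre line of the jaws, within the pads' length; the fingertips stand 17 mm ahead of it and the grasp point (between the pads) lies 2 mm behind it; z points along the fingers, y is the line along which they close (so a half turn about z gives the same grasp; the last joint's range is limited). The gripper opens to 85 mm and grips with 20 to 120 N. Pads are 22 mm wide; open, the fingers measure 114 mm over their backs; the gripper's body (76 mm by 85 mm) begins 54 mm behind the grasp point. The pads swing forward as they close: fully open they stand 13 mm farther back than shut.
Start: joints at [1.154, 0.332, -0.065, 1.46, 0.022, 1.35, -0.088], TCP at [0.24, -0.577, 0.248] pointing down, gripper open.
Joint ranges: [-2.6, 2.6], [-0.5, 2.12], [-1.47, 1.34], [0.16, 2.42], [-1.27, 4.41], [0.06, 2.06], [-2.6, 2.6]. Speed limits (rad/s): [2.22, 2.22, 2.79, 2.79, 3.14, 3.14, 3.14].

### API

Orientations are given as a unit quaternion [x, y, z, w].
In Python, from workcell import get_obs, optics, job gives the robot as it stands. The module is installed in compiled form; this text tells all that it offers.
- The arm moves only by the tool send_rows, never from a script. Its argument "plan" is a list that holds one entry, the list of rows, each a list of 7 numbers: the turn, a rotation vector about the tool's x, y, z in units of 1.5 rad (1.0 is 1.5 rad), then the shift along the tool's x, y, z in units of 20 cm (1.0 is 20 cm), then the opening, from 0 (shut) to 1 (fully open). A call has 1 to 20 rows; each row shifts and turns the commanded pose from where the row before left it, along the tool's axes as they then stand; what a row does not reach is not made up. A row lasts 1/12 s, in which the tool goes at most 41.7 mm and 7.16 degrees, less where a joint would pass 70% of its speed; a pose out of reach is approached as far as the arm can. A call with a number of a shift or a turn outside -1 to 1 is refused whole. A call with a gripper value outside its range is refused whole. The fingers move at their own pace and stop on an object; "squeeze" is the grip in N (left out, the last holds). Time passes only in rows, so rows that do not move let the fingers close. It gives the time, the measured TCP pose, the force, the opening and the grip force at its end, in the units of the state.
- get_obs(): the state, without advancing time (a new reading comes with each control period).
- optics.camera(name): name is "side" or "top"; returns the picture (480x640x3 uint8, red, green, blue); there is no depth.
- optics.get_calibration(name): a dict with "intrinsics" (3x3 intrinsics, pixels), "distortion" ([k1, k2, p1, p2, k3] as OpenCV has them; the pictures are not rectified), "world_from_camera" (4x4, takes a point from camera to world coordinates). Camera axes: x right, y up, looking along -z (the intrinsics and any distortion apply to the point x, -y, -z); pixel columns grow to the right and rows downward; lengths in m; the calibration is good to about 2 mm. A picture is of the moment at which its call begins. get_calibration takes no time and is no camera call.
- job.hand_in(): hands the job in; it is judged then, once.
The state is a dict: "clock": time; "joint_pos": joint angles; "joint_velocities": joint speeds; "tau": joint torques, N m; "position": TCP position; "ee_rot": TCP orientation; "ft_force": force on the tool from outside, world axes, zero at the start; "torque": the same for the moment, N m; "grip_width": opening from 0.0 (shut) to 1.0 (fully open); "grasp_force": force on a finger pad.
Only numpy, scipy, OpenCV 4.12 (cv2) and the standard library are available. Lean on these libraries where they do the work, as an engineer would, in place of code of your own. Each camera call takes 0.05 s, during which the arm holds its last target. There are 200 camera calls.

## Working session

There is one attempt and no reset: what is moved stays moved. The work goes in short steps, Python scripts to look and compute and a tool call to move; the robot and the scene stay as the last step left them, time stands still between calls to the robot, and variables do not carry over. Pictures are saved under pics/ and viewed, at most 12 in all, crops included, and the job is handed in when it is done.

Besides the shell and the picture viewer there is one more tool, called after "Call:" in YAML: its name, and indented under it one key for each argument. send_rows: Moves the arm, as the interface text tells. Its arguments: {"type":"object","properties":{"plan":{"type":"array"},"squeeze":{"type":"number"}},"required":["plan"]}

```bash
mkdir -p pics
python3 - <<'E'
from workcell import get_obs, optics
import cv2, numpy as np
for n in ("side","top"):
    im=optics.camera(n); cv2.imwrite(f"pics/{n}0.png",im[:,:,::-1])
    c=optics.get_calibration(n); print(n,np.round(c["intrinsics"],1).tolist(),c["distortion"],np.round(c["world_from_camera"],3).tolist())
o=get_obs(); print(o["clock"],o["position"],o["ee_rot"],o["grip_width"])
E
```

```text
side [[490.1, 0.0, 322.5], [0.0, 490.1, 236.2], [0.0, 0.0, 1.0]] [0.00838944 0.         0.         0.         0.        ] [[-0.895, 0.23, -0.381, 0.19], [-0.445, -0.452, 0.773, 0.4], [0.005, 0.862, 0.507, 0.539], [0.0, 0.0, 0.0, 1.0]]
top [[569.3, 0.0, 322.7], [0.0, 569.3, 254.0], [0.0, 0.0, 1.0]] [-0.18654783  0.          0.          0.          0.        ] [[-0.019, 0.996, -0.091, 0.433], [-1.0, -0.019, 0.008, -0.267], [0.006, 0.091, 0.996, 1.045], [0.0, 0.0, 0.0, 1.0]]
0.1 [ 0.23968925 -0.57686509  0.24758937] [ 9.80674721e-01  1.95644216e-01 -1.68350277e-04 -6.35590665e-04] 1.0006063915366932
```

View pics/side0.png

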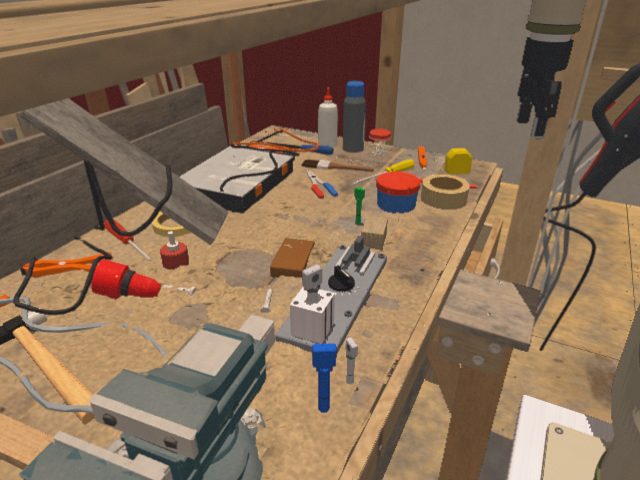

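View pics/top0.png

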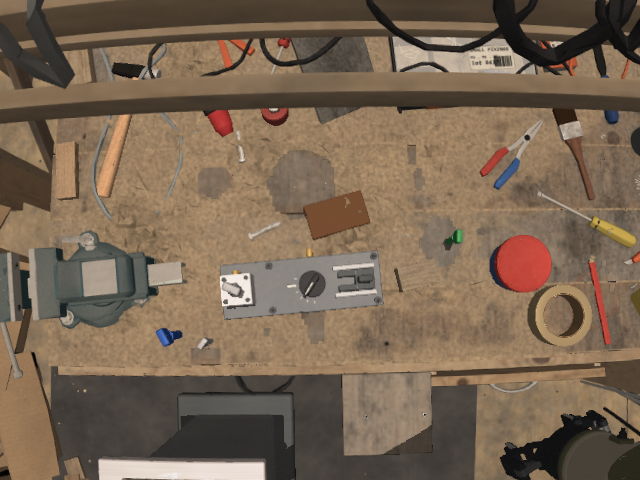

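Candidates for the rod: grey head in the cylinder, top (236,288) / side (311,278); the loose small grey one, top (204,343) / side (350,360); the blue one, top (169,337) / side (324,378); the green one, top (458,236) / side (360,205). The one in the cylinder is meant: it is neither blue nor green, and it's the larger of the grey pair. I'll check it in a close crop.

```bash
cat > h.py <<'E'
import cv2, numpy as np
from workcell import get_obs, optics
C={n:optics.get_calibration(n) for n in ("side","top")}
def ray(n,px):
    c=C[n]; K=np.array(c["intrinsics"]);d=np.array(c["distortion"]);T=np.array(c["world_from_camera"])
    u=cv2.undistortPoints(np.array([[px]],float),K,d)[0,0]
    return T[:3,3],T[:3,:3]@np.array([u[0],-u[1],-1.])
def onz(n,px,z):
    o,r=ray(n,px); return o+r*(z-o[2])/r[2]
def tri(ps,pt):
    (a,u),(b,v)=ray("side",ps),ray("top",pt)
    s=np.linalg.lstsq(np.c_[u,-v],b-a,rcond=None)[0]
    p,q=a+u*s[0],b+v*s[1]; return (p+q)/2,np.linalg.norm(p-q)
def proj(n,p):
    c=C[n];T=np.linalg.inv(np.array(c["world_from_camera"])); q=T[:3,:3]@np.asarray(p)+T[:3,3]
    return cv2.projectPoints(np.array([[q[0],-q[1],-q[2]]]),np.zeros(3),np.zeros(3),np.array(c["intrinsics"]),np.array(c["distortion"]))[0].ravel()
E
python3 - <<'E'
import cv2
t=cv2.imread("pics/top0.png")[235:330,210:395]; s=cv2.imread("pics/side0.png")[225:350,270:395]
cv2.imwrite("pics/c1.png",cv2.resize(t,None,fx=4.2,fy=4.2,interpolation=cv2.INTER_CUBIC))
cv2.imwrite("pics/c2.png",cv2.resize(s,None,fx=4.8,fy=4.8,interpolation=cv2.INTER_CUBIC))
E
```

```text
(no output)
```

View pics/c1.png

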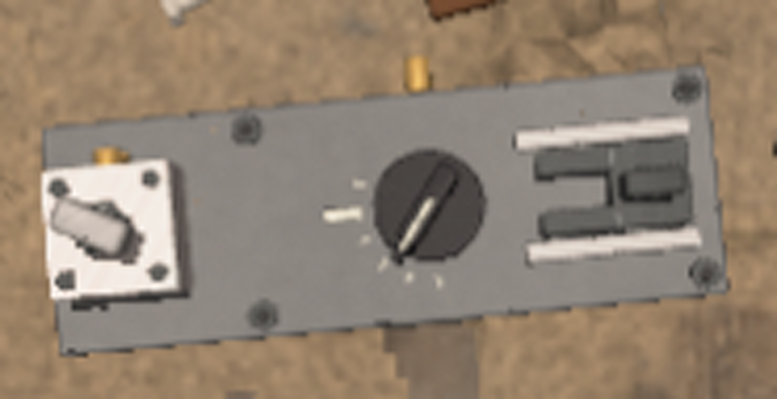

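View pics/c2.png

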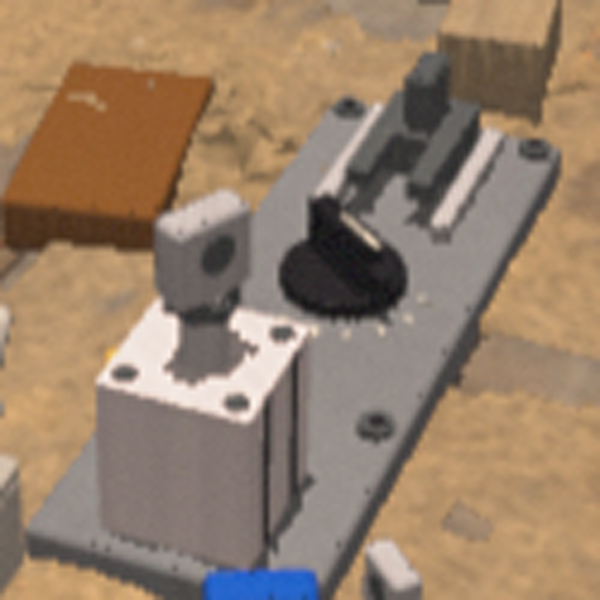

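The crop confirms the large grey rod with its flat head stands in the white cylinder block. In the top view: head ≈ (231,288), knob ≈ (312,283) with its pointer down-left, long mark ≈ (291,286), tab ≈ (365,278). Side view: head top ≈ (311,270), tab top ≈ (359,238), wood block just beyond the lock end.

Run:
```python
from h import *
np.set_printoptions(precision=4,suppress=True)
t=lambda x,y:((x+.5)/4.2-.5+210,(y+.5)/4.2-.5+235)
s=lambda x,y:((x+.5)/4.8-.5+270,(y+.5)/4.8-.5+225)
for k,a,b in [("long outer/plate TR (-y,+x)",None,t(705,67)),("plate BR",s(560,152),t(728,290)),("tabtop",s(430,72),t(655,180)),
  ("headtop",s(203,208),t(90,223)),("knob skirt",s(343,277),t(430,205)),("cyl corner +y-x",s(98,380),None),("cyl corner -y-x",s(305,325),t(168,160)),("cyl c2",s(252,415),t(184,292)),("cyl c3",s(98,380),t(53,298)),
  ("ptr line outer",s(379,245),t(402,255)),("line inner",s(345,213),t(433,200))]:
    if a is not None and b is not None: print(k,*tri(a,b))
P=[onz("top",t(*q),.02) for q in((43,128),(705,67),(728,290),(62,355))]
P=np.array(P);print(P,P.mean(0)); 
print([np.linalg.norm(P[i]-P[(i+1)%4]) for i in range(4)])
cy=np.array([onz("top",t(*q),.08) for q in((42,172),(168,160),(186,292),(53,298))]);print("cyl",cy.mean(0),[np.linalg.norm(cy[i]-cy[(i+1)%4]) for i in range(4)])
# masks
im=cv2.imread("pics/top0.png");hsv=cv2.cvtColor(im,cv2.COLOR_BGR2HSV)
def big(m,x0,y0,x1,y1):
    z=np.zeros_like(m);z[y0:y1,x0:x1]=m[y0:y1,x0:x1]
    return max(cv2.findContours(z,0,1)[0],key=cv2.contourArea)
k=big((hsv[...,2]<85).astype(np.uint8),290,262,332,306);c,r=cv2.minEnclosingCircle(k);print("knob",c,r,onz("top",c,.028))
w=big((hsv[...,2]>150).astype(np.uint8),284,280,298,292);m=cv2.minAreaRect(w);print("long",m,onz("top",m[0],.02))
l=big(((hsv[...,2]>120)&(hsv[...,1]<80)).astype(np.uint8),300,278,318,300);m=cv2.minAreaRect(l);print("line",m,onz("top",m[0],.05))
h=big(((hsv[...,2]<185)&(hsv[...,2]>120)&(hsv[...,1]<40)).astype(np.uint8),220,278,243,298);m=cv2.minAreaRect(h);print("head",m,onz("top",m[0],.135))
b=cv2.boxPoints(m);print("headbox",[onz("top",q,.135)[:2] for q in b])
```

```text
plate BR [ 0.4356 -0.3823  0.0164] 0.0010120661477674001
tabtop [ 0.4812 -0.3483  0.0603] 0.0005530969946716775
headtop [ 0.4656 -0.1258  0.1347] 0.0017221870664976013
knob skirt [ 0.4747 -0.2547  0.0229] 0.001622909884863538
cyl corner -y-x [ 0.4708 -0.157   0.072 ] 0.04564852293039824
cyl c2 [ 0.4482 -0.1472  0.0443] 0.02129574457334224
cyl c3 [ 0.4581 -0.0931  0.0927] 0.04861219784487633
ptr line outer [ 0.4543 -0.2425  0.0514] 0.004268299982274677
line inner [ 0.4756 -0.2563  0.0505] 0.00135760320551155
[[ 0.5102 -0.0883  0.02  ]
 [ 0.5313 -0.3747  0.02  ]
 [ 0.4351 -0.382   0.02  ]
 [ 0.4124 -0.0958  0.02  ]] [ 0.4722 -0.2352  0.02  ]
[np.float64(0.28717191388915625), np.float64(0.09652853778673966), np.float64(0.2871176434459975), np.float64(0.09811724821402723)]
cyl [ 0.4636 -0.1267  0.08  ] [np.float64(0.05170701492494174), np.float64(0.05391049031413536), np.float64(0.05418231965616169), np.float64(0.051299334668792614)]
knob (311.31396484375, 284.9232482910156) 14.118928909301758 [ 0.4711 -0.2537  0.028 ]
long ((291.5, 285.5), (3.0, 9.0), 90.0) [ 0.471  -0.2179  0.02  ]
line ((308.5, 295.5), (17.0, 7.0), 0.0) [ 0.4519 -0.2488  0.05  ]
head ((229.58717346191406, 286.87615966796875), (20.40169906616211, 11.110785484313965), 16.699243545532227) [ 0.4662 -0.1239  0.135 ]
headbox [array([ 0.4627, -0.1054]), array([ 0.4797, -0.1107]), array([ 0.4698, -0.1423]), array([ 0.4528, -0.137 ])]
```

Run:
```python
import cv2,numpy as np
t=cv2.imread("pics/top0.png"); s=cv2.imread("pics/side0.png")
f=lambda im,x,y:cv2.resize(im[y:y+33,x:x+33],None,fx=12,fy=12,interpolation=cv2.INTER_CUBIC)
cv2.imwrite("pics/c3.png",np.hstack([f(t,218,272),f(t,295,269)]))
```

```text
(no output)
```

View pics/c3.png

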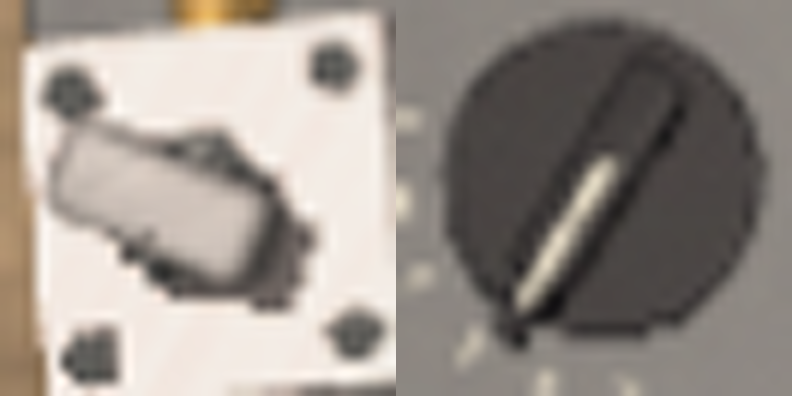

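```bash
cat >> h.py <<'E'
from scipy.spatial.transform import Rotation as R
U0=np.array([.4722,-.2352]);TH=.0765
def unit(x,y): return U0+R.from_euler('z',TH).as_matrix()[:2,:2]@[x,y]
def plan(p,az):
    "turn about tool xyz (units), shift in present tool axes (units) to TCP p, pointing down, tool x at azimuth az"
    o=get_obs(); r0=R.from_quat(o["ee_rot"]); c,s=np.cos(az),np.sin(az)
    r1=R.from_matrix(np.array([[c,s,0],[s,-c,0],[0,0,-1]]))
    sh=r0.inv().apply(np.array(p)-o["position"])/.2
    sh1=r1.inv().apply(np.array(p)-o["position"])/.2
    print("turn",(r0.inv()*r1).as_rotvec()/1.5,"shift now",sh,"shift after turn",sh1)
np.set_printoptions(precision=4,suppress=True)
E
python3 - <<'E'
from h import *
a=lambda x,y:((x+.5)/12-.5+218,(y+.5)/12-.5+272)
b=lambda x,y:((x-396+.5)/12-.5+295,(y+.5)/12-.5+269)
H=np.array([onz("top",a(*q),.135) for q in((80,125),(270,198),(235,283),(55,200))])[:,:2]
d=(H[0]-H[1])+(H[3]-H[2]);print("head",H.mean(0),"az",np.arctan2(d[1],d[0]),np.linalg.norm(d)/2,np.linalg.norm(H[0]-H[3]))
l=[onz("top",b(*q),.05)[:2] for q in((607,160),(520,308))];d=l[1]-l[0];az=np.arctan2(d[1],d[0])
print("ptr az",az,"knob",1.6-(az-np.pi/2-TH), "knobc",onz("top",b(605,178),.028),"bar far end",onz("top",b(670,80),.05),l)
print("unit: knob",unit(0,-.02),"cyl",unit(0,.11))
k=unit(0,-.02);plan([k[0],k[1],.15],2.58)
E
```

```text
head [ 0.4639 -0.1259] az 1.1607020000456942 0.027108727050880216 0.010566841435384392
ptr az 2.592429906545534 knob 0.6548664202493628 knobc [ 0.4739 -0.2549  0.028 ] bar far end [ 0.4871 -0.2649  0.05  ] [array([ 0.4756, -0.2555]), array([ 0.4543, -0.2425])]
unit: knob [ 0.4737 -0.2551] cyl [ 0.4638 -0.1255]
turn [-0.0006 -0.0009 -1.4574] shift now [ 1.6979 -1.0358  0.4892] shift after turn [-0.1338  1.9847  0.4879]
```

Call:
send_rows:
  plan:
    - [[0,0,0,0.12,-0.074,0,0.5],[0,0,0,0.12,-0.074,0,0.5],[0,0,0,0.12,-0.074,0,0.5],[0,0,0,0.12,-0.074,0,0.5],[0,0,0,0.12,-0.074,0,0.5],[0,0,0,0.12,-0.074,0,0.5],[0,0,0,0.12,-0.074,0,0.5],[0,0,0,0.12,-0.074,0,0.5],[0,0,0,0.12,-0.074,0,0.5],[0,0,0,0.12,-0.074,0,0.5],[0,0,0,0.12,-0.074,0,0.5],[0,0,0,0.12,-0.074,0,0.5],[0,0,0,0.12,-0.074,0,0.5],[0,0,0,0.12,-0.074,0,0.5],[0,0,0,0,0,0,0.5]]

```text
clock: 1.35
position: [0.4737, -0.251, 0.2482]
ee_rot: [0.98, 0.199, 0.001, -0.001]
ft_force: [1.0, 0.7, 0.6]
grip_width: 0.5
grasp_force: 0.0
```

Call:
send_rows:
  plan:
    - [[0,0,-0.08,0,0,0,0.5],[0,0,-0.08,0,0,0,0.5],[0,0,-0.08,0,0,0,0.5],[0,0,-0.08,0,0,0,0.5],[0,0,-0.08,0,0,0,0.5],[0,0,-0.08,0,0,0,0.5],[0,0,-0.08,0,0,0,0.5],[0,0,-0.08,0,0,0,0.5],[0,0,-0.08,0,0,0,0.5],[0,0,-0.08,0,0,0,0.5],[0,0,-0.08,0,0,0,0.5],[0,0,-0.08,0,0,0,0.5],[0,0,-0.08,0,0,0,0.5],[0,0,-0.08,0,0,0,0.5],[0,0,-0.08,0,0,0,0.5],[0,0,-0.08,0,0,0,0.5],[0,0,-0.08,0,0,0,0.5],[0,0,-0.08,0,0,0,0.5],[0,0,0,0,0,0,0.5]]

```text
clock: 2.93
position: [0.4703, -0.257, 0.248]
ee_rot: [0.287, 0.958, 0.0, -0.0]
ft_force: [-0.7, -0.0, 0.2]
grip_width: 0.498
grasp_force: 0.0
```

Run:
```python
from h import *
o=get_obs();print(o["clock"],o["position"],o["joint_pos"],o["ft_force"],o["grip_width"])
plan([.4738,-.255,.10],2.592)
```

```text
2.9333 [ 0.4703 -0.257   0.248 ] [ 0.8728  0.1742 -0.5098  1.6749  0.0875  1.3157  1.336 ] [-0.6637 -0.0204  0.1871] 0.49829196024193956
turn [-0.     -0.0004 -0.0217] shift now [-0.0095  0.0181  0.7399] shift after turn [-0.0096  0.0178  0.74  ]
```

Call:
send_rows:
  plan:
    - [[0,0,-0.0215,-0.0095,0.018,0,0.5],[0,0,0,0,0,0.16,0.5],[0,0,0,0,0,0.16,0.5],[0,0,0,0,0,0.16,0.5],[0,0,0,0,0,0.16,0.5],[0,0,0,0,0,0.16,0.5],[0,0,0,0,0,0.065,0.5],[0,0,0,0,0,0,0.5]]

```text
clock: 3.6
position: [0.4725, -0.254, 0.0724]
ee_rot: [0.275, 0.961, 0.001, -0.003]
ft_force: [-0.5, -0.1, 0.8]
grip_width: 0.501
grasp_force: 0.0
```

Run:
```python
from h import *
s=optics.camera("side")[:,:,::-1];t=optics.camera("top")[:,:,::-1]
f=lambda im,x,y:cv2.resize(im[y:y+100,x:x+100],None,fx=4,fy=4,interpolation=cv2.INTER_CUBIC)
cv2.imwrite("pics/c4.png",np.hstack([f(s,290,210),f(t,260,230)]))
plan([.4738,-.255,.05],2.592);print(get_obs()["clock"])
```

```text
turn [ 0.0002  0.0004 -0.0045] shift now [ 0.0048 -0.0028  0.1318] shift after turn [ 0.0047 -0.0027  0.1318]
3.7
```

View pics/c4.png

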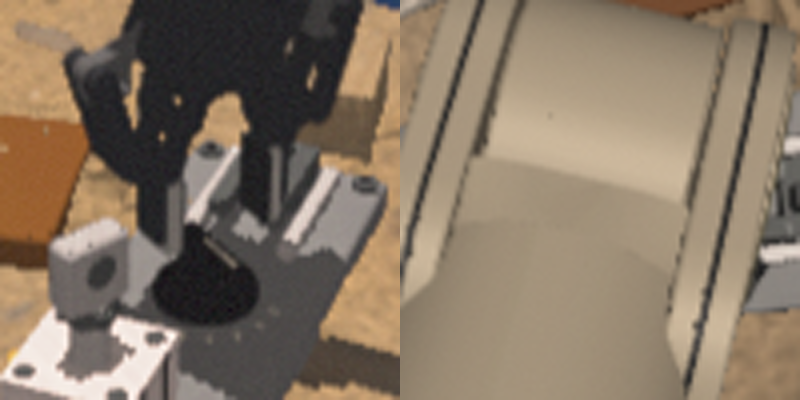

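The side crop shows the jaws straddling the bar: left tip ≈ side (333,272), right tip ≈ (357,264), bar ≈ (343,272). I'll descend and close.

Call:
send_rows:
  plan:
    - [[0,0,-0.004,0.005,-0.003,0.045,0.5],[0,0,0,0,0,0.045,0.5],[0,0,0,0,0,0.025,0.5],[0,0,0,0,0,0,0.5],[0,0,0,0,0,0,0],[0,0,0,0,0,0,0],[0,0,0,0,0,0,0],[0,0,0,0,0,0,0],[0,0,0,0,0,0,0]]
  squeeze: 40

```text
clock: 4.45
position: [0.4739, -0.2541, 0.0529]
ee_rot: [0.271, 0.963, 0.0, 0.001]
ft_force: [0.5, 5.5, 4.8]
grip_width: 0.106
grasp_force: 43.2
```

Run:
```python
from h import *
o=get_obs();print(o["clock"],o["position"],o["ft_force"],o["torque"],o["grip_width"],o["grasp_force"])
plan([.4738,-.255,.05],1.6473)
```

```text
4.45 [ 0.4739 -0.2541  0.0529] [0.4693 5.5304 4.7592] [ 1.14   -0.1849 -0.0055] 0.1064468461511285 43.219749480485916
turn [0.0009 0.0002 0.6304] shift now [-0.002  -0.004   0.0146] shift after turn [-0.0044 -0.0007  0.0146]
```

Call:
send_rows:
  plan:
    - [[0,0,0.063,0,0,0,0],[0,0,0.063,0,0,0,0],[0,0,0.063,0,0,0,0],[0,0,0.063,0,0,0,0],[0,0,0.063,0,0,0,0],[0,0,0.063,0,0,0,0],[0,0,0.063,0,0,0,0],[0,0,0.063,0,0,0,0],[0,0,0.063,0,0,0,0],[0,0,0.063,0,0,0,0],[0,0,0,0,0,0,0],[0,0,0,0,0,0,0]]

```text
clock: 5.45
position: [0.4743, -0.2538, 0.0529]
ee_rot: [0.679, 0.734, 0.001, 0.0]
ft_force: [2.8, 5.8, 3.8]
grip_width: 0.103
grasp_force: 43.0
```

Run:
```python
from h import *
o=get_obs();print(o["clock"],o["position"],o["ft_force"],o["torque"],o["grip_width"],o["grasp_force"])
plan([.4738,-.255,.05],1.6473)
```

```text
5.45 [ 0.4743 -0.2538  0.0529] [2.8054 5.8056 3.7908] [ 1.3417 -0.5289 -0.0601] 0.10319443512717708 43.03789973258972
turn [ 0.0013 -0.0003  0.0003] shift now [-0.006  -0.003   0.0146] shift after turn [-0.006  -0.0029  0.0146]
```

Call:
send_rows:
  plan:
    - [[0,0,0,0,0,0,0.5],[0,0,0,0,0,0,0.5],[0,0,0,0,0,0,0.5],[0,0,0,0,0,-0.1,0.5],[0,0,0,0,0,-0.15,0.5],[0,0,0,0,0,-0.15,0.5],[0,0,0,-0.12,0,-0.15,0.5],[0,0,0,-0.15,0,-0.1,0.5],[0,0,0,-0.15,0,0,0.5],[0,0,0,-0.05,0,0,0.5],[0,0,0,0,0,0,0.5],[0,0,0,0,0,0,0.5]]

```text
clock: 6.45
position: [0.4796, -0.3486, 0.1815]
ee_rot: [0.68, 0.733, 0.0, -0.001]
ft_force: [-0.5, 0.1, 0.2]
grip_width: 0.501
grasp_force: 0.0
```

Run:
```python
from h import *
s=optics.camera("side")[:,:,::-1];t=optics.camera("top")[:,:,::-1]
cv2.imwrite("pics/s5.png",s);cv2.imwrite("pics/t5.png",t)
f=lambda im,x,y:cv2.resize(im[y:y+80,x:x+80],None,fx=5,fy=5,interpolation=cv2.INTER_CUBIC)
cv2.imwrite("pics/c5.png",np.hstack([f(s,310,215),f(t,270,235)]))
o=get_obs();print(o["clock"],o["position"],o["ft_force"])
p=unit(0,-.1135);print(p);plan([*p,.062],1.6473)
```

```text
6.55 [ 0.4802 -0.3472  0.1817] [-0.5473  0.836  -1.4227]
[ 0.4809 -0.3484]
turn [-0.0005 -0.0008  0.0008] shift now [-0.007   0.0032  0.5986] shift after turn [-0.0063  0.0028  0.5986]
```

View pics/c5.png

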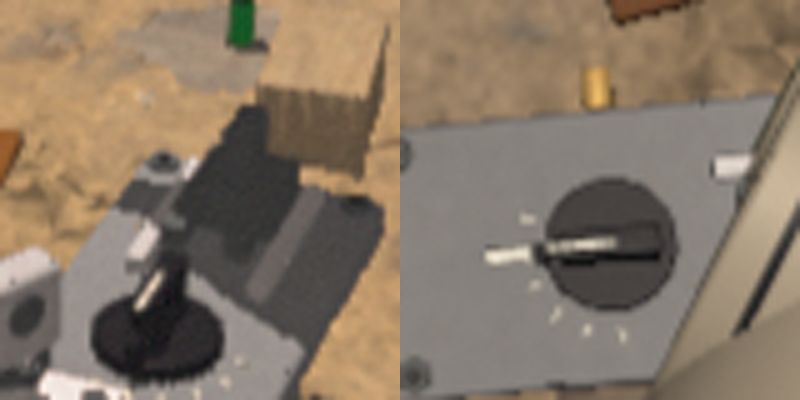

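The knob's pointer now lines up with the long mark (top px ≈ (299,285) pointing at the bar at (292,286)). Next, I'll grip the tab.

Call:
send_rows:
  plan:
    - [[0,0,0,-0.006,0.003,0.1,0.5],[0,0,0,0,0,0.15,0.5],[0,0,0,0,0,0.15,0.5],[0,0,0,0,0,0.1,0.5],[0,0,0,0,0,0.06,0.5],[0,0,0,0,0,0.038,0.5],[0,0,0,0,0,0,0.5],[0,0,0,0,0,0,0],[0,0,0,0,0,0,0],[0,0,0,0,0,0,0],[0,0,0,0,0,0,0],[0,0,0,0,0,0,0]]

```text
clock: 7.55
position: [0.4817, -0.3503, 0.0642]
ee_rot: [0.68, 0.733, 0.0, 0.001]
ft_force: [-0.8, 0.9, 6.9]
grip_width: 0.13
grasp_force: 42.3
```

Run:
```python
from h import *
o=get_obs();print(o["clock"],o["position"],o["ft_force"],o["torque"],o["grip_width"],o["grasp_force"])
p=unit(0,-.0655);print(p);plan([*p,.062],1.6473)
```

```text
7.55 [ 0.4817 -0.3503  0.0642] [-0.8112  0.8616  6.8825] [ 0.1862  0.2561 -0.0525] 0.12988593503148202 42.34186291694641
[ 0.4772 -0.3005]
turn [ 0.0012  0.0011 -0.0003] shift now [ 0.2502 -0.0033  0.0108] shift after turn [ 0.2501 -0.0032  0.0112]
```

Call:
send_rows:
  plan:
    - [[0,0,0,0,0,-0.008,0],[0,0,0,0.03,0,0,0],[0,0,0,0.03,0,0,0],[0,0,0,0.03,0,0,0],[0,0,0,0.03,0,0,0],[0,0,0,0.03,0,0,0],[0,0,0,0.03,0,0,0],[0,0,0,0.03,0,0,0],[0,0,0,0.015,0,0,0],[0,0,0,0.015,0,0,0],[0,0,0,0,0,0,0],[0,0,0,0,0,0,0]]

```text
clock: 8.55
position: [0.4781, -0.307, 0.065]
ee_rot: [0.681, 0.733, -0.001, 0.004]
ft_force: [12.9, -19.8, -16.9]
grip_width: 0.128
grasp_force: 39.7
```

Run:
```python
from h import *
o=get_obs();print(o["clock"],o["position"],o["ft_force"],o["torque"],o["grip_width"],o["grasp_force"])
p=unit(0,-.0655);print(p);plan([*p,.062],1.6473)
```

```text
8.55 [ 0.4781 -0.307   0.065 ] [ 12.8931 -19.7617 -16.9167] [-4.5076 -2.6051 -0.0461] 0.12791139952100397 39.71117556095123
[ 0.4772 -0.3005]
turn [ 0.0028  0.0053 -0.0021] shift now [ 0.0329 -0.0019  0.0146] shift after turn [ 0.0328 -0.0017  0.0149]
```

Run:
```python
from h import *
s=optics.camera("side")[:,:,::-1];t=optics.camera("top")[:,:,::-1]
cv2.imwrite("pics/s6.png",s);cv2.imwrite("pics/t6.png",t)
f=lambda im,x,y:cv2.resize(im[y:y+60,x:x+60],None,fx=6.6,fy=6.6,interpolation=cv2.INTER_CUBIC)
cv2.imwrite("pics/c6.png",np.hstack([f(s,320,235),f(t,285,250)]))
```

```text
(no output)
```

View pics/c6.png

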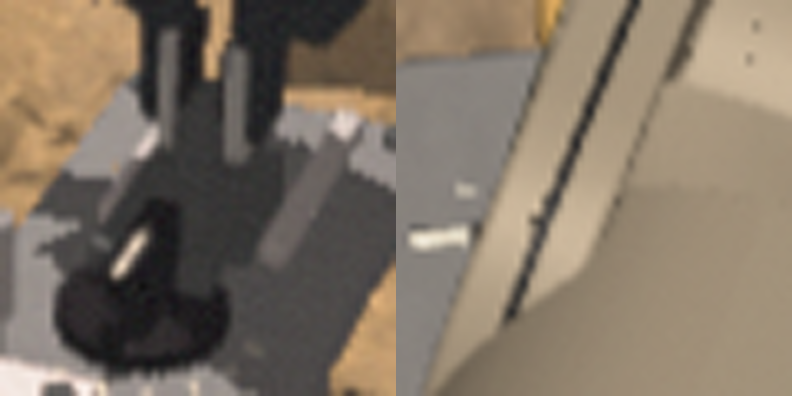

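Call:
send_rows:
  plan:
    - [[0,0,0,0,0.012,0.015,0],[0,0,0,0,0,0,0],[0,0,0,0,0,0,0]]

```text
clock: 8.9
position: [0.4787, -0.3074, 0.0642]
ee_rot: [0.681, 0.732, -0.003, 0.003]
ft_force: [-7.3, -14.6, 16.6]
grip_width: 0.129
grasp_force: 44.2
```

Call:
send_rows:
  plan:
    - [[0,0,0,0.01,0,0,0],[0,0,0,0.01,0,0,0],[0,0,0,0,0,0,0],[0,0,0,0,0,0,0]]

```text
clock: 9.23
position: [0.4785, -0.3071, 0.0645]
ee_rot: [0.682, 0.731, -0.003, 0.006]
ft_force: [-2.7, -27.7, 8.9]
grip_width: 0.13
grasp_force: 43.1
```

Call:
send_rows:
  plan:
    - [[0,0,0,-0.02,0,0,0],[0,0,0,0,0,0,0.5],[0,0,0,0,0,0,0.5],[0,0,0,0,0,0,0.5],[0,0,0,0,0,-0.1,0.5],[0,0,0,0,0,-0.15,0.5],[0,0,0,0,0,-0.15,0.5],[0,0,0,0,0,-0.15,0.5],[0,0,0,0,0,-0.15,0.5],[0,0,0,0,0,-0.05,0.5],[0,0,0,0,0,0,0.5]]

```text
clock: 10.15
position: [0.4809, -0.3016, 0.2143]
ee_rot: [0.679, 0.734, 0.0, 0.002]
ft_force: [-0.6, -0.6, 0.5]
grip_width: 0.499
grasp_force: 0.0
```

Run:
```python
from h import *
s=optics.camera("side")[:,:,::-1]
cv2.imwrite("pics/s7.png",s)
o=get_obs();print(o["clock"],o["position"],o["ft_force"],o["joint_pos"])
plan([.4639,-.1259,.2],1.161)
```

```text
10.2 [ 0.4801 -0.3013  0.212 ] [-0.3001  0.0981 -0.4473] [ 0.7429  0.2444 -0.3065  1.6572  0.0772  1.2503  0.4979]
turn [0.001  0.0004 0.3246] shift now [ 0.8808 -0.0132  0.0591] shift after turn [ 0.7723 -0.4237  0.0599]
```

Call:
send_rows:
  plan:
    - [[0,0,0,0.11,-0.001,0,0.6],[0,0,0,0.15,-0.003,0,0.6],[0,0,0,0.15,-0.003,0,0.6],[0,0,0,0.15,-0.003,0,0.6],[0,0,0,0.15,-0.003,0,0.6],[0,0,0,0.11,0,0.03,0.6],[0,0,0,0.06,0,0.03,0.6],[0,0,0.065,0,0,0,0.6],[0,0,0.065,0,0,0,0.6],[0,0,0.065,0,0,0,0.6],[0,0,0.065,0,0,0,0.6],[0,0,0.065,0,0,0,0.6],[0,0,0,0,0,0,0.6],[0,0,0,0,0,0,0.6]]

```text
clock: 11.37
position: [0.463, -0.1268, 0.1981]
ee_rot: [0.836, 0.549, -0.001, -0.001]
ft_force: [-0.1, 0.6, 0.4]
grip_width: 0.601
grasp_force: 0.0
```

Run:
```python
from h import *
s=optics.camera("side")[:,:,::-1];t=optics.camera("top")[:,:,::-1]
cv2.imwrite("pics/s8.png",s);cv2.imwrite("pics/t8.png",t)
a=cv2.resize(s[210:340,270:400],None,fx=3.05,fy=3.05,interpolation=cv2.INTER_CUBIC);b=cv2.resize(t[245:325,300:400],None,fx=4.9,fy=4.9,interpolation=cv2.INTER_CUBIC)[:396,:396]
c=np.zeros((396,792,3),np.uint8);c[:a.shape[0],:a.shape[1]]=a[:396,:396];c[:b.shape[0],396:396+b.shape[1]]=b
cv2.imwrite("pics/c8.png",c)
o=get_obs();print(o["clock"],o["position"],o["ft_force"],o["joint_pos"])
plan([.4639,-.1259,.12],1.161)
```

```text
11.4667 [ 0.4633 -0.1266  0.1986] [-0.2288  0.4206 -0.5787] [ 0.5757  0.0756 -0.4182  1.8782  0.0328  1.1955 -0.262 ]
turn [-0.0007  0.0001  0.001 ] shift now [0.0046 0.0017 0.3929] shift after turn [0.0045 0.0013 0.3929]
```

View pics/c8.png

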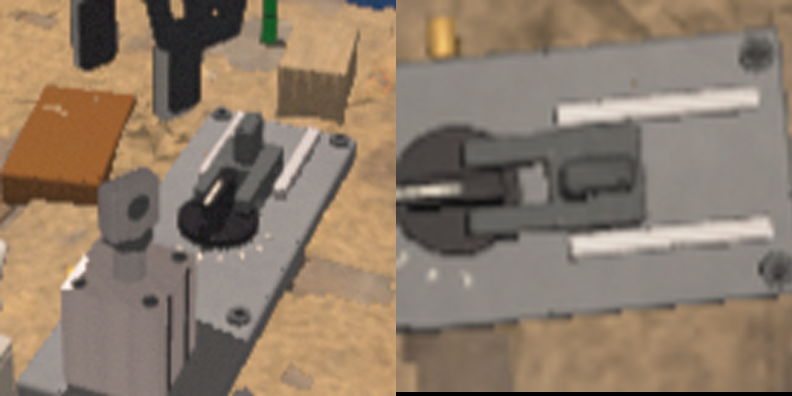

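The lock's prongs embrace the bar (top tab ≈ (342,281)), and the pointer is still at the mark. I'll descend on the rod head and close gently.

Call:
send_rows:
  plan:
    - [[0,0,0,0.004,0.001,0.08,0.6],[0,0,0,0,0,0.1,0.6],[0,0,0,0,0,0.1,0.6],[0,0,0,0,0,0.07,0.6],[0,0,0,0,0,0.04,0.6],[0,0,0,0,0,0,0.6],[0,0,0,0,0,0,0.3],[0,0,0,0,0,0,0.3],[0,0,0,0,0,0,0.3],[0,0,0,0,0,0,0.3]]
  squeeze: 25

```text
clock: 12.3
position: [0.4646, -0.126, 0.1221]
ee_rot: [0.837, 0.548, 0.0, 0.001]
ft_force: [0.6, 0.4, -0.4]
grip_width: 0.299
grasp_force: 0.0
```

Run:
```python
from h import *
o=get_obs();print(o["clock"],o["position"],o["ft_force"],o["torque"],o["grip_width"],o["grasp_force"])
plan([.4639,-.1259,.12],1.161)
a=onz("top",((655.5)/4.2-.5+210,(180.5)/4.2-.5+235),.064);b=onz("top",((600-396+.5)/4.9-.5+300,178.5/4.9-.5+245),.064);print(a,b,np.linalg.norm(a-b))
s=optics.camera("side")[:,:,::-1]
cv2.imwrite("pics/c9.png",cv2.resize(s[225:325,270:370],None,fx=5,fy=5,interpolation=cv2.INTER_CUBIC))
```

```text
12.3 [ 0.4646 -0.126   0.1221] [ 0.5942  0.4269 -0.401 ] [ 0.0072  0.0613 -0.0002] 0.2992239530510131 0.0
turn [ 0.001  -0.     -0.0009] shift now [-0.0009 -0.0035  0.0106] shift after turn [-0.0009 -0.0035  0.0106]
[ 0.4808 -0.3481  0.064 ] [ 0.4757 -0.3059  0.064 ] 0.0425077827867675
```

View pics/c9.png

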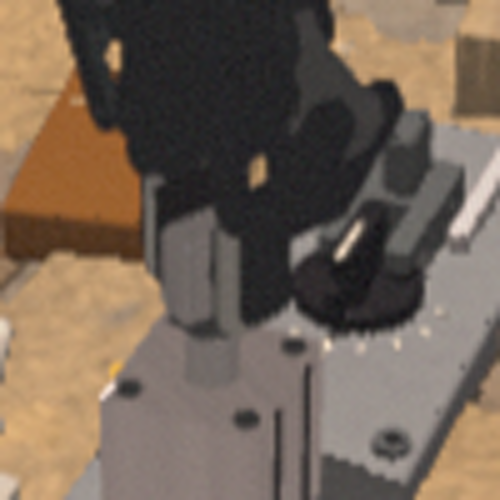

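Call:
send_rows:
  plan:
    - [[0,0,0,0,0,0,0.22],[0,0,0,0,0,0,0.18],[0,0,0,0,0,0,0.1],[0,0,0,0,0,0,0.1],[0,0,0,0,0,0,0.0],[0,0,0,0,0,0,0.0]]
  squeeze: 25

```text
clock: 12.85
position: [0.4644, -0.1259, 0.1216]
ee_rot: [0.837, 0.548, 0.0, 0.0]
ft_force: [0.5, 0.2, 4.7]
grip_width: 0.16
grasp_force: 29.0
```

Run:
```python
from h import *
o=get_obs();r=R.from_quat(o["ee_rot"])
print(o["clock"],o["position"],o["ft_force"],o["torque"],o["grip_width"],o["grasp_force"],"tool force",r.inv().apply(o["ft_force"]),r.as_matrix()[:,2])
```

```text
12.85 [ 0.4644 -0.1259  0.1216] [0.4575 0.2146 4.6766] [0.0306 0.0587 0.006 ] 0.16034103287497897 29.026899933815002 tool force [ 0.3794  0.3368 -4.6764] [ 0.0006 -0.0003 -1.    ]
```

Call:
send_rows:
  plan:
    - [[0,0,0,0,0,-0.02,0],[0,0,0,0,0,-0.025,0],[0,0,0,0,0,-0.025,0],[0,0,0,0,0,-0.025,0],[0,0,0,0,0,-0.015,0],[0,0,0,0,0,0,0],[0,0,0,0,0,0,0]]

```text
clock: 13.43
position: [0.4641, -0.1258, 0.1434]
ee_rot: [0.837, 0.548, -0.0, 0.0]
ft_force: [-0.6, 0.6, -1.9]
grip_width: 0.158
grasp_force: 28.2
```

Run:
```python
from h import *
o=get_obs();r=R.from_quat(o["ee_rot"])
print(o["clock"],o["position"],o["ft_force"],o["torque"],o["grip_width"],o["grasp_force"],"tool force",r.inv().apply(o["ft_force"]),r.as_matrix()[:,2])
```

```text
13.4333 [ 0.4641 -0.1258  0.1434] [-0.5888  0.638  -1.8644] [-0.0028  0.0091  0.0079] 0.15799696868200283 28.190678358078003 tool force [ 0.3497 -0.7949  1.8642] [ 0.0001 -0.0001 -1.    ]
```

Call:
send_rows:
  plan:
    - [[0,0,0,0,0,-0.015,0],[0,0,0,0,0,-0.015,0],[0,0,0,0,0,-0.011,0],[0,0,0,0,0,0,0],[0,0,0,0,0,0,0],[0,0,0,0,0,0,0]]

```text
clock: 13.93
position: [0.464, -0.1258, 0.1514]
ee_rot: [0.837, 0.548, -0.0, -0.0]
ft_force: [-0.8, -0.6, -1.5]
grip_width: 0.16
grasp_force: 28.2
```

Run:
```python
from h import *
s=optics.camera("side")[:,:,::-1]
cv2.imwrite("pics/c10.png",cv2.resize(s[240:325,275:360],None,fx=7,fy=7,interpolation=cv2.INTER_CUBIC))
o=get_obs();print(o["clock"],o["position"],o["ft_force"],o["grasp_force"])
```

```text
13.9833 [ 0.464  -0.1258  0.1514] [ 0.5833  0.4667 -1.2749] 28.184962570667267
```

View pics/c10.png

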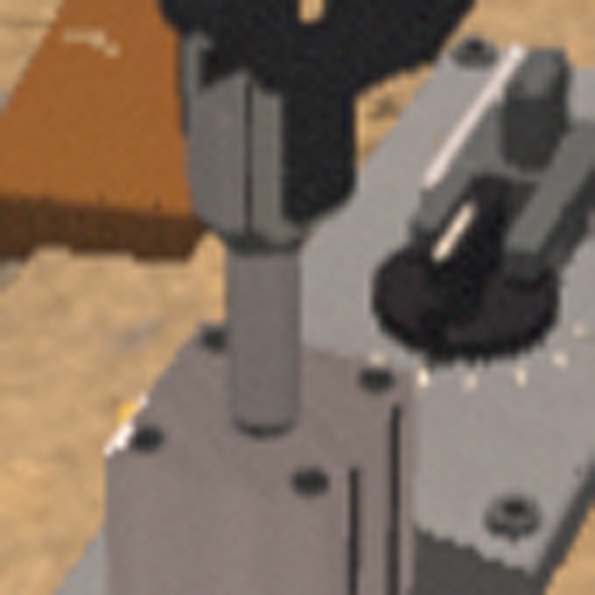

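The groove's dark upper edge is just emerging at the bore mouth (crop (265,425)), and the rod is upright with the lock over the knob. I'm handing in now.

```bash
python3 -c "
from workcell import job
print(job.hand_in())"
```

```text
the job is handed in; nothing more can be done
None
```

The job is handed in (no verdict was returned): the knob's pointer is at the long mark, the lock is pushed up against its stop, and the rod is held upright about 30 mm up with its groove level with the cylinder's top face.

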